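# Aim and clamp the bead chute

## Task

Push the swivelling bead chute round until its mouth points at the middle of the round dish, and after that push the clamp lever fully home against its stop, so that the chute is set for pouring. Only push: nothing is to be picked up, and the dishes and the other things on the bench stay where they are.

Things in the scene. Friction and masses are not known exactly. Their poses are not given: they have to be found in the camera images.
- stand: The fixed stand of the bead chute: dark round steel foot 100 mm across and 18 mm high with an upright steel post. Origin: on the post's axis, at the bench top. z up. Chute and clamp lever both turn about this vertical axis. A thin fixed pin (10 mm across, up to 80 mm high, 42 mm from the axis) is the clamp lever's stop.
- chute (a joint): Turn of the chute about the post, rad, growing anticlockwise seen from above, -1.5 to 1.5; at 0 it points along the stand's x axis. No spring: friction (0.12 N m, 1 N at 120 mm from the axis) keeps it where it is left, and it does not coast when pushed slowly. The clamp does not truly block it: leave it alone once clamped.
- chute_mouth (a point): Centre of the chute's open outer end, 150 mm from the post's axis, 92 mm up. The chute is a straight aluminium trough 36 mm wide; its plain side walls span heights 98 to 122 mm at the cup and 81 to 105 mm at the mouth: push on the outside of either. It runs from a funnel cup over the post (68 mm across, rim 138 mm up). The point's x axis points outwards along the chute, z up.
- clamp (a joint): Turn of the clamp lever about the post, rad: 0 loose, 1.05 fully home at its stop, growing anticlockwise seen from above. At 0 the lever points 150 degrees anticlockwise from the stand's x axis, at 1.05 at 210 degrees: on the side opposite to the chute. Friction 0.1 N m (1 N at the peg), no spring.
- clamp_peg (a point): Top centre of the upright black peg at the end of the clamp lever: peg 16 mm across, standing from 55 to 111 mm above the bench, 100 mm from the post's axis. The lever itself is a flat steel bar 14 mm wide, 55 to 65 mm above the bench. Push the peg on its clockwise side (seen from above) to tighten.
- round_dish_center (a point): Centre, half-way up, of the round wooden dish: 84 mm across the rim, 30 mm high, open on top, loose, 0.25 kg. It stands with the two others on an arc about 150 mm from the post's axis; which place is which changes.
- square_tray_center (a point): Centre, half-way up, of the square wooden tray: 70 x 70 mm, 30 mm high, loose. To be left alone.
- oblong_tray_center (a point): Centre, half-way up, of the oblong wooden tray: 90 x 46 mm, 30 mm high, loose. To be left alone.
- glue: White glue bottle, 38 mm across, 85 mm high, loose, upright beside the stand; origin under its centre. To be left alone.
- foam: Green foam block, 70 x 110 x 32 mm, loose; origin under its centre. To be left alone.
- pincushion: Small grey pincushion, 52 mm across, 32 mm high, loose; origin under its centre. To be left alone.

How it is judged (in metres and radians):
On the way, in this order (a step that is already met when the one before it is completed fails the run):
1. the chute is pointed at the middle of the round dish and has come to rest there (y of round_dish_center in the frame of chute_mouth between -0.012 and 0.012 m and x of round_dish_center in the frame of chute_mouth between -0.03 and 0.03 m and velocity of joint chute between -0.05 and 0.05 rad/s), for 0.3 s.
2. the clamp lever is pushed home (value of joint clamp above 0.98 rad), for 0.2 s.
At the end, for the whole second after the job is handed in: The chute's centre line passes within 12 mm of the round dish's centre, with the mouth over the dish (within 30 mm along the chute); the clamp lever is within 0.07 rad of its stop; both are at rest (all of step 1 and value of joint clamp above 0.98 rad and velocity of joint clamp between -0.05 and 0.05 rad/s); the robot touches nothing.
It fails at once if the clamp lever is pushed past half-way while the chute is not pointed at the round dish (15 mm) (value of joint clamp above 0.55 rad and not (y of round_dish_center in the frame of chute_mouth between -0.015 and 0.015 m and x of round_dish_center in the frame of chute_mouth between -0.03 and 0.03 m)).
It fails at once if a dish or tray is shifted or lifted by more than 15 mm (distance of any of round_dish_center, square_tray_center, oblong_tray_center from where it was at the start of the episode above 0.015 m).
It fails at once if a bystander (glue bottle, foam block, pincushion) is shifted or lifted by more than 20 mm (distance of any of glue, foam, pincushion from where it was at the start of the episode above 0.02 m).
It fails at once if the glue bottle is tipped over (angle between glue's own z axis and vertical above 0.5 rad).
It also fails if it takes over 61 s, if anything falls off the work surface, if the arm or the gripper's body presses on something with over 40 N, if the wrist force passes 120 N, or if a joint passes its speed limit or range.

## Robot

A 6-joint arm with a two-finger parallel gripper is mounted at the origin on the work surface. World frame = base frame: x ahead of the robot, y to its left, z up, the work surface at z = 0. Lengths are in mm, angles in rad, forces in N, time in s.
With the tool pointing down it reaches from about 275 to 725 mm from the base axis. Payload 15.9 kg.
Tool frame: the origin (TCP) lies at the very end of the fingers, on their centre line; the grasp point (between the pads) lies 19 mm behind it; y points along the fingers, z is the direction in which the jaws open and shut, and the axes are right-handed (so a half turn about y gives the same grasp; the last joint's range is limited). The gripper opens to 85 mm and grips with 20 to 120 N. Pads are 22 mm wide; open, the fingers measure 114 mm over their backs; the gripper's body (76 mm by 85 mm) begins 54 mm behind the grasp point. The pads swing forward as they close: fully open they stand 13 mm farther back than shut.
Start: joints at [-1.157, 0.213, -0.034, 1.323, 0, 1.571], TCP at [201.038, -457.787, 231.306] pointing down, gripper open.
Joint ranges: [-2.98, 2.98], [-0.74, 1.72], [-1.14, 1.35], [-2.1, 2.04], [-1.57, 1.44], [-3.14, 3.14]. Speed limits (rad/s): [1.89, 1.89, 2.39, 2.57, 3.14, 3.14].

## Interface

Orientations are given as a 3x3 rotation matrix whose columns are the frame's x, y, z axes.
In Python, from bench import * gives the robot as it stands. The module is installed in compiled form; this text tells all that it offers.
- The arm moves only by the tool drive_tool, never from a script. Its argument "rows" is a list of rows, each a list of 3 entries, a list of its own where there are three numbers: the turn, a rotation vector about the tool's x, y, z in units of 0.12 rad (1.0 is 0.12 rad), then the shift along the tool's x, y, z in units of 2.5 cm (1.0 is 2.5 cm), then the opening, from 0 (shut) to 1 (fully open). A call has exactly 8 rows; each row shifts and turns the pose as measured when the row begins, along the tool's axes as they then stand; what a row does not reach is not made up. A row lasts 1/10 s, in which the tool goes at most 50 mm and 8.59 degrees, less where a joint would pass 70% of its speed; a pose out of reach is approached as far as the arm can. A call with a number of a shift or a turn outside -1 to 1 is refused whole. A call with a gripper value outside its range is refused whole. The fingers move at their own pace and stop on an object; "force" is the grip in N (left out, the last holds). Time passes only in rows, so rows that do not move let the fingers close, or fill a call up. It gives the time, the measured TCP pose, the force and the opening at its end, in the units of the state.
- get_obs(): the state, without advancing time (a new reading comes with each control period).
- grab_frame(name): name is "side" or "top"; returns the picture (384x512x3 uint8, blue, green, red); there is no depth.
- camera_params(name): a dict with "fov_y" (degrees; the focal length in pixels is half the picture's height over the tangent of half this angle, whatever the lens; pixels are square), "cx", "cy" (the principal point, pixels), "D" ([k1, k2, p1, p2, k3] as OpenCV has them; the pictures are not rectified), "R" (3x3) and "t" (3): a world point X has camera coordinates R X + t. Camera axes: x right, y down, z forward; pixel columns grow to the right and rows downward; lengths in mm; the calibration is good to about 2 mm. A picture is of the moment at which its call begins. camera_params takes no time and is no camera call.
- sign_off(): hands the job in, once; it reports no verdict.
Trained networks look in the newest picture that a camera, given by its name, has taken for a name from the list of things; names that differ only in an ending like _2 or _b are one class to them, and where a whole thing is asked for, a point or a joint stands for the part that bears it (a point fixed in the world has none). Each returns a list of dicts, best first, with "p" (0 to 1); they miss things now and then, are a little off and sometimes report something else, mostly with a low value. They report only what shows in the picture. A call takes as long as a camera call.
- cut_out(target, camera): "mask" (384x512 bool, what is visible of it).
- place_of(target, camera): "at" ([x, y, z] in mm, in world coordinates, good to about 4 mm: a listed point, or the origin of a listed thing).
The state is a dict: "time": time; "joints": joint angles; "qd": joint speeds; "joint_torque": joint torques, N m; "position": TCP position; "eef_rot": TCP orientation; "force": force on the tool from outside, world axes, zero at the start; "ft_torque": the same for the moment, N m; "width": finger opening in mm.
Only numpy, scipy, OpenCV 4.12 (cv2) and the standard library are available. Lean on these libraries where they do the work, as an engineer would, in place of code of your own. Each camera call takes 0.05 s, during which the arm holds its last target.

## Working session

There is one attempt and no reset: what is moved stays moved. The work goes in short steps, Python scripts to look and compute and a tool call to move; the robot and the scene stay as the last step left them, time stands still between calls to the robot, and variables do not carry over. Pictures are saved under pics/ and viewed, and the job is handed in when it is done.

Besides the shell and the picture viewer there is one more tool, called after ">>>" as name(argument=value, ...), one argument or row to a line, values as JSON. drive_tool: Moves the arm, as the interface text tells. Its arguments: {"type":"object","properties":{"rows":{"type":"array"},"force":{"type":"number"}},"required":["rows"]}

```bash
mkdir -p pics
python3 - <<'E'
from bench import *
import cv2
o=get_obs();print(o)
for c in("top","side"):
    cv2.imwrite(f"pics/{c}0.png",grab_frame(c)); 
    p=camera_params(c);print(c,p)
    for n in ["stand","chute_mouth","clamp_peg","round_dish_center","square_tray_center","oblong_tray_center","glue","foam","pincushion"]:
        print(n,[(round(d["p"],2),[round(float(v)) for v in d["at"]]) for d in place_of(n,c)][:3])
E
```

```text
{'time': 0.0, 'joints': array([-1.15695958e+00,  2.13376102e-01, -3.50604961e-02,  1.32349038e+00,
       -2.28978346e-05,  1.57081217e+00]), 'qd': array([ 5.44329447e-04, -1.26373510e-03,  1.72453005e-04,  1.85889552e-03,
        5.30852895e-05,  5.56221041e-05]), 'joint_torque': array([-3.58995903e-04, -6.86146975e+01,  4.87126458e+01,  1.70712685e-02,
       -5.90831542e-05, -2.76720931e-05]), 'position': array([ 200.92000514, -457.48571708,  230.80563759]), 'eef_rot': array([[-9.15591074e-01, -4.75629471e-04,  4.02110381e-01],
       [-4.02110662e-01,  1.02600208e-03, -9.15590500e-01],
       [ 2.29157383e-05, -9.99999361e-01, -1.13065403e-03]]), 'force': array([ 0.63467188, -0.28744582,  0.26391835]), 'ft_torque': array([-0.01114759,  0.03056444, -0.01909063]), 'width': 85.38307536321435}
top {'fov_y': 46.371419872041926, 'cx': 257.64352761712104, 'cy': 191.18508568765498, 'D': array([-0.06998718,  0.        ,  0.        ,  0.        ,  0.        ]), 'R': array([[ 0.01620397, -0.9993716 ,  0.03152521],
       [-0.99005549, -0.02044348, -0.13918402],
       [ 0.13974104, -0.02895
[... 536 characters left out ...]
: 256.445411653692, 'cy': 191.43623050744552, 'D': array([0.02315371, 0.        , 0.        , 0.        , 0.        ]), 'R': array([[-0.68186229, -0.73136961,  0.01274033],
       [-0.49623129,  0.44970404, -0.74264445],
       [ 0.5374182 , -0.5127034 , -0.66956471]]), 't': array([431.3876975 , 312.65366762, 515.29947564])}
stand [(0.61, [546, 21, 3])]
chute_mouth [(0.58, [642, -91, 91])]
clamp_peg [(0.68, [477, 90, 107])]
round_dish_center [(0.58, [652, 123, 16]), (0.33, [682, 244, 0])]
square_tray_center [(0.93, [693, 11, 13])]
oblong_tray_center [(0.65, [692, 14, 14]), (0.61, [576, -116, 16])]
glue [(0.86, [578, 187, 0])]
foam [(0.88, [417, -143, -2])]
pincushion [(0.75, [682, 243, -4])]
```

View pics/top0.png

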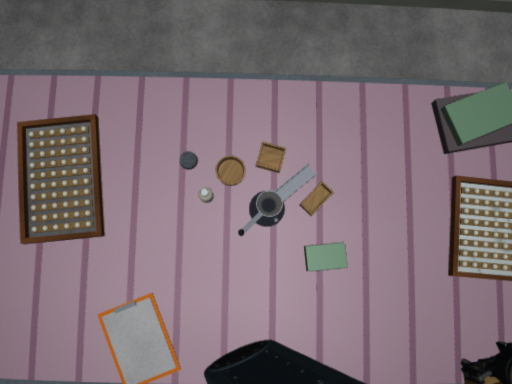

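View pics/side0.png

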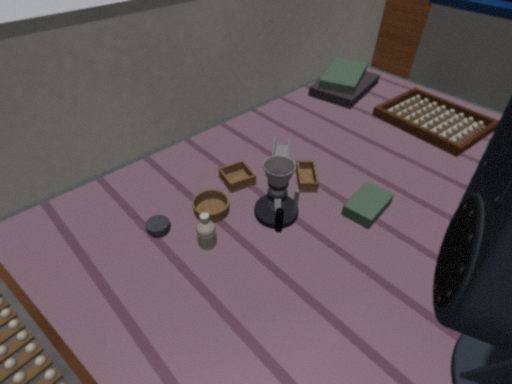

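The round dish is at top px (230,171), the chute mouth at (312,170) and the peg at (241,232). The networks' world positions agree with the given sizes: the mouth is about 152 mm from the post axis, the peg about 97 and the dish about 146. I'll close the gripper and approach the clockwise side of the chute.

```bash
cat > h.py <<'E'
from bench import *
import numpy as np, cv2
S=np.array([546,21.])
def K(c):
    p=camera_params(c); f=192/np.tan(np.radians(p["fov_y"])/2)
    return p,np.array([[f,0,p["cx"]],[0,f,p["cy"]],[0,0,1.]])
def back(c,uv,z):
    p,k=K(c); q=cv2.undistortPoints(np.array(uv,float).reshape(-1,1,2),k,p["D"]).reshape(-1,2)
    d=np.c_[q,np.ones(len(q))]@p["R"]; o=-p["R"].T@p["t"]
    return (o+d*((z-o[2])/d[:,2])[:,None])[:,:2]
def proj(c,X):
    p,k=K(c); return cv2.projectPoints(np.array(X,float).reshape(-1,1,3),cv2.Rodrigues(p["R"])[0],p["t"],k,p["D"])[0].reshape(-1,2)
def todo(target,yawdeg=None):
    o=get_obs();R=o["eef_rot"];P=o["position"]
    print("t",round(o["time"],2),"P",P.round(1),"yaw",np.degrees(np.arctan2(R[1,0],R[0,0])).round(1),"w",round(o["width"],1),"F",o["force"].round(1),"q",o["joints"].round(2))
    print("shift units total",(R.T@(np.array(target)-P)/25).round(2))
    if yawdeg is not None:
        y=np.radians(yawdeg);x=np.array([np.cos(y),np.sin(y),0]);Rt=np.c_[x,[0,0,-1],np.cross(x,[0,0,-1])]
        print("turn units total",(cv2.Rodrigues(R.T@Rt)[0].ravel()/.12).round(2), "shift in target frame",(Rt.T@(np.array(target)-P)/25).round(2))
def chuteangle(): pass
E
python3 - <<'E'
from h import *
for c in("top","side"):
    grab_frame(c)
    m=cut_out("round_dish_center",c)[0]["mask"].astype(np.uint8)
    h=cv2.convexHull(max(cv2.findContours(m,0,1)[0],key=cv2.contourArea)).reshape(-1,2)
    # rim model fit: hull of projected cylinder
    from scipy.optimize import minimize
    a=np.linspace(0,6.283,40)
    def cost(v):
        X=[[v[0]+42*np.cos(t),v[1]+42*np.sin(t),z] for t in a for z in(0,30)]
        hp=cv2.convexHull(proj(c,X).astype(np.float32))
        return np.mean([cv2.pointPolygonTest(hp,(float(u),float(w)),True)**2 for u,w in h])
    r=minimize(cost,[650,122],method="Nelder-Mead");print(c,r.x,r.fun)
E
```

```text
top [648.73594576 124.18083517] 0.10215754679838776Traceback (most recent call last):
  File "<stdin>", line 4, in <module>
IndexError: list index out of range
```

>>> drive_tool(
  rows=[
    [[0,-0.31,0],[-0.9,0,-0.3],0],
    [[0,-0.31,0],[-1,0,-0.3],0],
    [[0,-0.31,0],[-1,0,-0.3],0],
    [[0,-0.31,0],[-1,0,-0.3],0],
    [[0,-0.31,0],[-1,0,-0.2],0],
    [[0,-0.31,0],[-1,0,-0.2],0],
    [[0,-0.31,0],[-1,0,-0.2],0],
    [[0,-0.31,0],[-1,0,-0.2],0],
  ],
)

```text
time: 2.0
position: [347.0, -308.9, 231.1]
eef_rot: [[-0.754, 0.0, 0.657], [-0.657, -0.001, -0.754], [0.0, -1.0, 0.001]]
force: [-0.4, -0.6, -0.2]
width: -0.1
```

```bash
python3 -c "
from h import *
todo([580,-102,200],-139.3)"
```

```text
t 2.0 P [ 347.  -308.9  231.1] yaw -138.9 w -0.1 F [-0.4 -0.6 -0.2] q [-0.73  0.14 -0.12  1.31 -0.    1.7 ]
shift units total [-12.47   1.24  -0.11]
turn units total [-0.01  0.06  0.  ] shift in target frame [-12.46   1.24  -0.2 ]
```

>>> drive_tool(
  rows=[
    [[0,0,0],[-1,0,0],0],
    [[0,0,0],[-1,0,0],0],
    [[0,0,0],[-1,0,0],0],
    [[0,0,0],[-1,0,0],0],
    [[0,0,0],[-1,0.2,0],0],
    [[0,0,0],[-1,0.3,0],0],
    [[0,0,0],[-1,0.3,0],0],
    [[0,0,0],[-1,0.4,0],0],
  ],
)

```text
time: 2.8
position: [504.0, -170.7, 202.0]
eef_rot: [[-0.752, 0.003, 0.659], [-0.659, -0.003, -0.752], [-0.001, -1.0, 0.004]]
force: [0.1, -0.9, 0.2]
width: 0.2
```

```bash
python3 -c "
from h import *
todo([580,-102,88],-139.3)"
```

```text
t 2.8 P [ 504.  -170.7  202. ] yaw -138.8 w 0.2 F [ 0.1 -0.9  0.2] q [-0.33  0.28 -0.02  1.27 -0.    2.1 ]
shift units total [-4.1   4.56 -0.08]
turn units total [-0.03  0.08 -0.01] shift in target frame [-4.1   4.56 -0.1 ]
```

>>> drive_tool(
  rows=[
    [[0,0,0],[-0.8,0,0],0],
    [[0,0,0],[-0.8,0.2,0],0],
    [[0,0,0],[-0.8,0.7,0],0],
    [[0,0,0],[-0.8,0.8,0],0],
    [[0,0,0],[-0.8,0.8,0],0],
    [[0,0,0],[0,0.8,0],0],
    [[0,0,0],[0,0.8,0],0],
    [[0,0,0],[0,0.6,0],0],
  ],
)

```text
time: 3.6
position: [585.8, -99.0, 80.1]
eef_rot: [[-0.749, 0.006, 0.662], [-0.662, -0.002, -0.749], [-0.003, -1.0, 0.006]]
force: [0.1, -0.5, -0.4]
width: 0.1
```

```bash
python3 -c "
from h import *
todo([580,-102,88],-139.3)
cv2.imwrite('pics/top1.png',cv2.resize(grab_frame('top')[100:290,180:400],None,fx=3,fy=3));cv2.imwrite('pics/side1.png',grab_frame('side'))
for c in ('top','side'):print([(round(d['p'],2),d['at'].round(1) if hasattr(d['at'],'round') else d['at']) for d in place_of('chute_mouth',c)][:2])"
```

```text
t 3.6 P [585.8 -99.   80.1] yaw -138.5 w 0.1 F [ 0.1 -0.5 -0.4] q [-0.17  0.47 -0.06  1.03 -0.    2.25]
shift units total [ 0.25 -0.32 -0.06]
turn units total [-0.05  0.11 -0.02] shift in target frame [ 0.26 -0.32 -0.06]
[(0.97, [643.7, -94.9, 92.0]), (0.53, [547.7, 19.4, 1.6])]
[(0.98, [643.0, -90.5, 95.7]), (0.45, [479.7, 89.6, 106.7])]
```

View pics/top1.png

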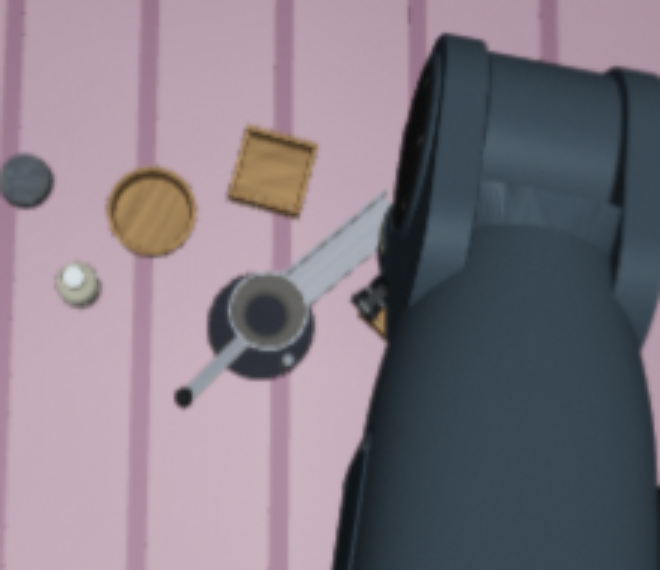

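View pics/side1.png

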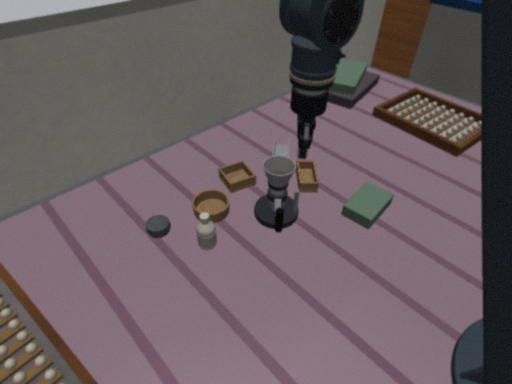

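>>> drive_tool(
  rows=[
    [[0,0.1,0],[-0.3,-0.1,0],0],
    [[0,0,0],[-0.4,-0.1,0],0],
    [[0,-0.5,0],[-0.28,0,0.05],0],
    [[0,-0.5,0],[-0.28,0,0.05],0],
    [[0,-0.5,0],[-0.28,0,0.05],0],
    [[0,-0.5,0],[-0.28,0,0.05],0],
    [[0,-0.5,0],[-0.28,0,0.05],0],
    [[0,-0.5,0],[-0.28,0,0.05],0],
  ],
)

```text
time: 4.6
position: [640.1, -57.8, 96.0]
eef_rot: [[-0.47, 0.016, 0.882], [-0.883, -0.005, -0.47], [-0.003, -1.0, 0.017]]
force: [-1.6, -1.6, -0.7]
width: 0.0
```

```bash
cat >> h.py <<'E'
def st(theta_goal=44.4):
    o=get_obs();R=o["eef_rot"];P=o["position"]
    y=np.degrees(np.arctan2(R[1,0],R[0,0])); th=np.radians(y+90)
    u=np.array([np.cos(th),np.sin(th)]);t=np.array([-u[1],u[0]]);r=P[:2]-S
    print("t",round(o["time"],2),"P",P.round(1),"toolangle",round(y+90,1),"along",(r@u).round(1),"side",(r@t).round(1),"F",o["force"].round(1))
    # implied chute angle if contact at 11 mm half width
    rr=np.hypot(*r); print("implied chute deg",np.degrees(np.arctan2(r[1],r[0])+np.arcsin(29/rr)).round(1))
E
python3 -c "
from h import *
st()
for c in ('top','side'):
  cv2.imwrite(f'pics/{c}2.png',grab_frame(c))
  print([(round(d['p'],2),d['at'].round(1) if hasattr(d['at'],'round') else d['at']) for d in place_of('chute_mouth',c)][:2])"
```

```text
t 4.6 P [640.1 -57.8  96. ] toolangle -28.0 along 120.1 side -25.3 F [-1.6 -1.6 -0.7]
implied chute deg -26.3
[(0.67, [683.9, -49.0, 87.4])]
[(0.69, [680.3, -43.6, 95.1])]
```

View pics/side2.png

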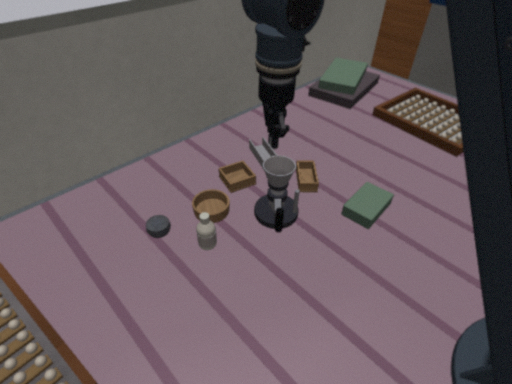

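>>> drive_tool(
  rows=[
    [[-0.07,-0.5,0],[-0.28,0.1,0.04],0],
    [[-0.07,-0.5,0],[-0.28,0.1,0.04],0],
    [[0,-0.5,0],[-0.28,0.1,0.04],0],
    [[0,-0.5,0],[-0.28,0,0.04],0],
    [[0,-0.5,0],[-0.28,0,0.04],0],
    [[0,-0.5,0],[-0.28,0,0.04],0],
    [[0,-0.5,0],[-0.28,0,0.04],0],
    [[0,-0.5,0],[-0.28,0,0.04],0],
  ],
)

```text
time: 5.6
position: [663.7, -9.1, 90.8]
eef_rot: [[-0.016, 0.003, 1.0], [-1.0, -0.0, -0.016], [0.0, -1.0, 0.003]]
force: [-0.1, -1.5, -0.9]
width: 0.1
```

```bash
python3 -c "
from h import *
st()
print(get_obs()['eef_rot'][:,1],get_obs()['joints'].round(2))"
```

```text
t 5.6 P [663.7  -9.1  90.8] toolangle -0.9 along 118.2 side -28.3 F [-0.1 -1.5 -0.9]
implied chute deg -0.5
[ 2.94092686e-03 -1.10686522e-04 -9.99995669e-01] [-0.01  0.6   0.19  1.15 -0.    1.57]
```

>>> drive_tool(
  rows=[
    [[0,-0.5,0],[-0.28,0.03,0.04],0],
    [[0,-0.5,0],[-0.28,0.03,0.04],0],
    [[0,-0.5,0],[-0.28,0.03,0.04],0],
    [[0,-0.5,0],[-0.28,0,0.04],0],
    [[0,-0.5,0],[-0.28,0,0.04],0],
    [[0,-0.5,0],[-0.28,0,0.04],0],
    [[0,-0.5,0],[-0.28,0,0.04],0],
    [[0,-0.5,0],[-0.28,0,0.04],0],
  ],
)

```text
time: 6.4
position: [662.3, 45.8, 91.6]
eef_rot: [[0.449, 0.008, 0.894], [-0.894, -0.002, 0.449], [0.006, -1.0, 0.006]]
force: [1.2, -1.7, -0.9]
width: 0.2
```

```bash
python3 -c "
from h import *
st()
print(get_obs()['eef_rot'][:,1].round(3))
for c in ('top','side'):
  cv2.imwrite(f'pics/{c}3.png',grab_frame(c))
  for n in ('chute_mouth','round_dish_center'): print([(round(d['p'],2),d['at'].round(1) if hasattr(d['at'],'round') else d['at']) for d in place_of(n,c)][:2])"
```

```text
t 6.4 P [662.3  45.8  91.6] toolangle 26.7 along 115.0 side -30.0 F [ 1.2 -1.7 -0.9]
implied chute deg 26.2
[ 0.008 -0.002 -1.   ]
[]
[(0.64, [648.8, 121.7, 13.0])]
[(0.74, [677.9, 93.5, 92.7])]
[(0.63, [651.6, 119.4, 14.7])]
```

View pics/side3.png

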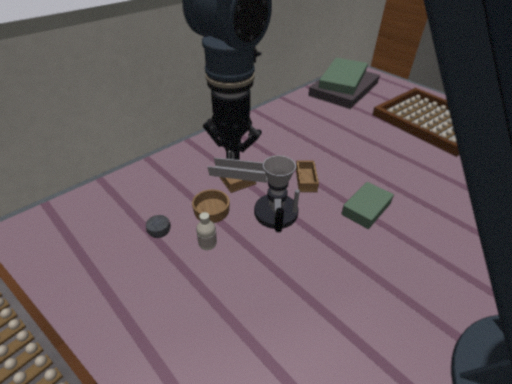

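View pics/top3.png

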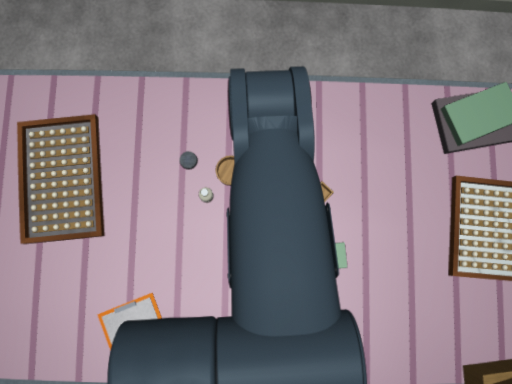

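>>> drive_tool(
  rows=[
    [[0,-0.5,0],[-0.28,0,0.04],0],
    [[0,-0.4,0],[-0.22,0,0.04],0],
    [[0,-0.3,0],[-0.17,0,0.03],0],
    [[0,-0.2,0],[-0.11,0,0.02],0],
    [[0,-0.2,0],[-0.11,0,0.02],0],
    [[0,-0.1,0],[-0.06,0,0],0],
    [[0,0,0],[0,0,0],0],
    [[0,0,0],[0,0,0],0],
  ],
)

```text
time: 7.5
position: [653.9, 65.8, 91.6]
eef_rot: [[0.617, 0.009, 0.787], [-0.787, -0.003, 0.617], [0.008, -1.0, 0.005]]
force: [-0.0, -0.5, -1.1]
width: -0.1
```

```bash
python3 -c "
from h import *
st()
for c in ('side',):
  cv2.imwrite(f'pics/{c}4.png',grab_frame(c))
  for n in ('chute_mouth','round_dish_center','stand'): print([(round(d['p'],2),d['at'].round(1) if hasattr(d['at'],'round') else d['at']) for d in place_of(n,c)][:2])"
```

```text
t 7.5 P [653.9  65.8  91.6] toolangle 38.1 along 112.6 side -31.3 F [-0.  -0.5 -1.1]
implied chute deg 36.9
[(0.7, [662.9, 115.6, 92.6]), (0.5, [654.0, 124.3, 15.4])]
[(0.57, [653.0, 122.0, 16.2])]
[(0.91, [543.4, 20.2, 3.1])]
```

View pics/side4.png

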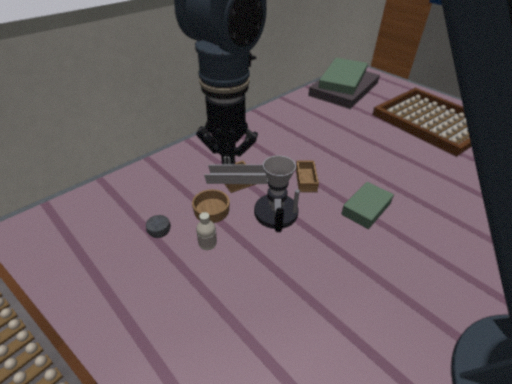

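>>> drive_tool(
  rows=[
    [[0,-0.2,0],[-0.12,0,0.05],0],
    [[0,-0.2,0],[-0.12,0,0.05],0],
    [[0,-0.2,0],[-0.12,0,0.02],0],
    [[0,-0.1,0],[-0.06,0,0.02],0],
    [[0,-0.1,0],[-0.06,0,0],0],
    [[0,0,0],[0,0,0],0],
    [[0,0,0],[0.3,0,0],0],
    [[0,0,0],[0.6,0,0],0],
  ],
)

```text
time: 8.5
position: [664.0, 62.5, 92.0]
eef_rot: [[0.697, 0.009, 0.717], [-0.717, -0.003, 0.697], [0.008, -1.0, 0.005]]
force: [0.2, -0.3, -0.2]
width: 0.2
```

```bash
python3 -c "
from h import *
st()
for c in ('side',):
  cv2.imwrite(f'pics/{c}5.png',grab_frame(c))
  for n in ('chute_mouth','round_dish_center','stand'): print([(round(d['p'],2),d['at'].round(1) if hasattr(d['at'],'round') else d['at']) for d in place_of(n,c)][:2])
todo([560,-80,220],-52)"
```

```text
t 8.5 P [664.   62.5  92. ] toolangle 44.2 along 113.6 side -52.5 F [ 0.2 -0.3 -0.2]
implied chute deg 32.8
[(0.98, [653.9, 125.6, 92.6])]
[(0.66, [655.2, 122.4, 14.2]), (0.63, [575.5, -116.1, 15.7])]
[(0.93, [545.0, 18.1, -0.6])]
t 8.7 P [664.   62.1  91.6] yaw -45.9 w 0.1 F [ 0.1  0.1 -0.6] q [ 0.09  0.6   0.19  1.15 -0.    0.9 ]
shift units total [ 1.23 -5.16 -6.92]
turn units total [-0.04  0.89  0.07] shift in target frame [ 1.92 -5.14 -6.78]
```

>>> drive_tool(
  rows=[
    [[0,0,0],[0.2,-0.6,0],0],
    [[0,0,0],[0,-1,0],0],
    [[0,0,0],[0,-1,0],0],
    [[0,0,0],[0,-1,0],0],
    [[0,0,0],[0,-0.9,0],0],
    [[0,0,0],[0,0,-0.8],0],
    [[0,0,0],[-0.5,0,-1],0],
    [[0,0,0],[-1,0,-1],0],
  ],
)

```text
time: 9.5
position: [588.1, 39.0, 206.1]
eef_rot: [[0.697, 0.006, 0.717], [-0.717, -0.002, 0.697], [0.006, -1.0, 0.003]]
force: [-0.8, 1.0, 1.0]
width: -0.1
```

```bash
python3 -c "
from h import *
todo([505,117,205],-45.5)"
```

```text
t 9.5 P [588.1  39.  206.1] yaw -45.8 w -0.1 F [-0.8  1.   1. ] q [ 0.07  0.4   0.16  1.32 -0.    0.87]
shift units total [-4.55  0.02 -0.21]
turn units total [-0.03 -0.05  0.05] shift in target frame [-4.55  0.04 -0.18]
```

>>> drive_tool(
  rows=[
    [[0,0,0],[-0.8,0,0],0],
    [[0,0,0],[-0.8,0,0],0],
    [[0,0,0],[-0.8,0,0],0],
    [[0,0,0],[-0.8,0,-0.1],0],
    [[0,0,0],[-0.8,0,-0.1],0],
    [[0,0,0],[-0.5,0,0],0],
    [[0,0,0],[0,0,0],0],
    [[0,0,0],[0,0,0],0],
  ],
)

```text
time: 10.3
position: [496.9, 119.8, 206.7]
eef_rot: [[0.697, 0.006, 0.717], [-0.717, -0.001, 0.697], [0.005, -1.0, 0.004]]
force: [-0.2, 0.5, -0.7]
width: -0.3
```

```bash
python3 -c "
from h import *
todo([505,117,82],-45.5)
for c in ('top','side'):
  f=grab_frame(c);cv2.imwrite(f'pics/{c}6.png',cv2.resize(f[100:290,180:400],None,fx=3,fy=3) if c=='top' else f)
  for n in ('chute_mouth','round_dish_center','stand','clamp_peg','glue'): print(c,n,[(round(d['p'],2),d['at'].round(1) if hasattr(d['at'],'round') else d['at']) for d in place_of(n,c)][:2])"
```

```text
t 10.3 P [496.9 119.8 206.7] yaw -45.8 w -0.3 F [-0.2  0.5 -0.7] q [ 0.24  0.24 -0.07  1.26 -0.    1.04]
shift units total [0.28 4.99 0.13]
turn units total [-0.03 -0.04  0.04] shift in target frame [0.3  4.99 0.15]
top chute_mouth []
top round_dish_center []
top stand [(0.95, [550.1, 21.3, 0.6])]
top clamp_peg []
top glue [(0.26, [578.4, -117.3, 16.0])]
side chute_mouth [(0.6, [651.1, 128.2, 96.9])]
side round_dish_center [(0.8, [654.5, 117.0, 17.8])]
side stand []
side clamp_peg [(0.98, [478.1, 90.9, 108.1])]
side glue [(0.58, [577.8, 184.8, 1.2])]
```

View pics/top6.png

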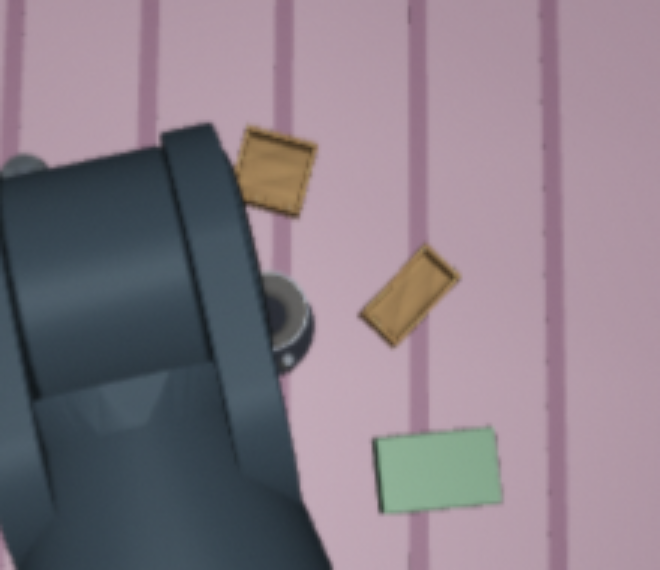

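View pics/side6.png

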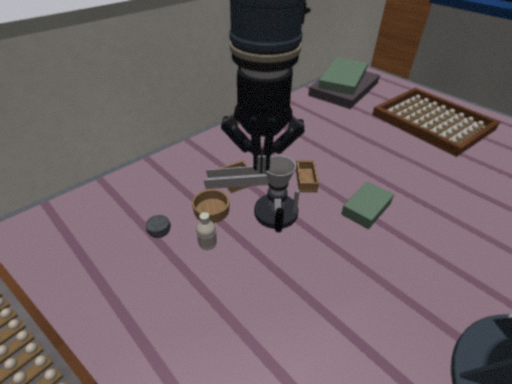

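>>> drive_tool(
  rows=[
    [[0,0,0],[0.6,0,-1],0],
    [[0,0,0],[0.6,0,-1],0],
    [[0,0,0],[0.6,0,-1],0],
    [[0,0,0],[0.6,0,-1],0],
    [[0,0,0],[0.6,0,-1],0],
    [[0,0,0],[0.6,0,-1],0],
    [[0,0,0],[0.6,0,-1],0],
    [[0,0,0],[0.5,0,-1],0],
  ],
)

```text
time: 11.7
position: [434.0, -109.3, 206.1]
eef_rot: [[0.701, 0.007, 0.713], [-0.713, -0.0, 0.701], [0.005, -1.0, 0.005]]
force: [-0.1, 0.3, -0.3]
width: 0.1
```

```bash
python3 -c "
from h import *
todo([499,112,205],-45.5)
for c in ('top','side'):
  f=grab_frame(c);cv2.imwrite(f'pics/{c}7.png',cv2.resize(f[100:290,180:400],None,fx=3,fy=3) if c=='top' else f)
  for n in ('chute_mouth','round_dish_center','stand','clamp_peg','glue'): print(c,n,[(round(d['p'],2),d['at'].round(1) if hasattr(d['at'],'round') else d['at']) for d in place_of(n,c)][:2])"
```

```text
t 11.7 P [ 434.  -109.3  206.1] yaw -45.5 w 0.1 F [-0.1  0.3 -0.3] q [-0.25  0.11 -0.23  1.23  0.    0.55]
shift units total [-4.49  0.06  8.06]
turn units total [-0.04 -0.    0.05] shift in target frame [-4.49  0.05  8.06]
top chute_mouth [(0.86, [657.3, 122.1, 87.9])]
top round_dish_center [(0.84, [650.2, 117.4, 13.3])]
top stand [(0.85, [548.5, 20.4, 1.8])]
top clamp_peg [(0.71, [477.2, 88.2, 112.4])]
top glue [(0.49, [581.0, 185.6, 2.4])]
side chute_mouth [(0.83, [651.5, 126.3, 93.0])]
side round_dish_center [(0.68, [652.1, 117.2, 14.2]), (0.47, [581.3, 187.6, 2.9])]
side stand [(0.92, [546.3, 20.0, 1.0])]
side clamp_peg [(0.88, [477.3, 90.0, 107.2]), (0.2, [412.8, -143.3, -3.0])]
side glue [(0.7, [578.2, 186.1, -2.8])]
```

View pics/top7.png

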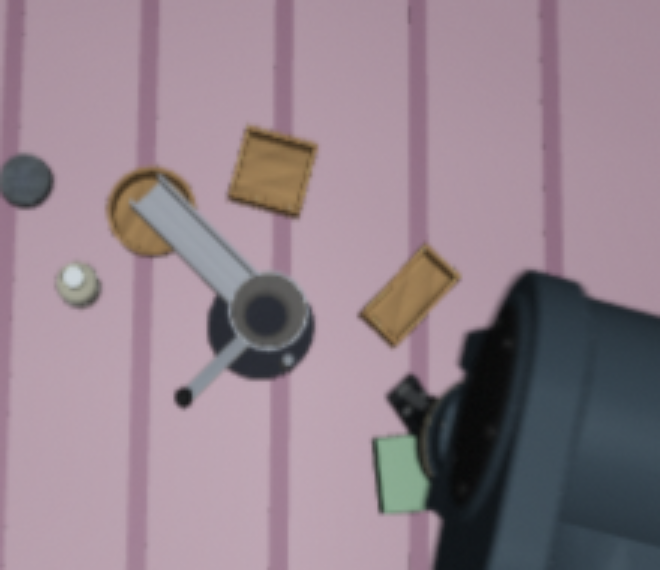

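```bash
python3 -c "
from h import *
f=lambda x,y:[180+(x+.5)/3-.5,100+(y+.5)/3-.5]
m=back('top',[f(148.5,191.5)],104)[0];c=back('top',[f(268.5,312.5)],138)[0];d=back('top',[f(151.5,211.5)],30)[0]
print(m,c,d)
for s in (c,np.array([546.5,20.5])):
  for dd in (d,np.array([649.5,122.])):
    u=(m-s)/np.hypot(*(m-s));r=dd-s;print(np.hypot(*(m-s)),np.degrees(np.arctan2(u[1],u[0])),np.degrees(np.arctan2(r[1],r[0])),'y',-u[1]*r[0]+u[0]*r[1],'x',u@r-150)
"
```

```text
[650.83686646 124.77562349] [543.30760279  20.94252672] [647.13484114 124.22625596]
149.47860893903277 43.99815095110901 44.849642408322076 y 2.1763626872579493 x -3.5660982076445578
149.47860893903277 43.99815095110901 43.580702183207435 y -1.0680442323057662 x -3.411127934265977
147.51131263727405 44.983179514795204 45.86665963221909 y 2.2283830687054547 x -5.495530400635204
147.51131263727405 44.983179514795204 44.57974509528323 y -1.0182085131945797 x -5.396358097647976
```

>>> drive_tool(
  rows=[
    [[0,0,0],[-0.55,0,1],0],
    [[0,0,0],[-0.55,0,1],0],
    [[0,0,0],[-0.55,0,1],0],
    [[0,0,0],[-0.55,0,1],0],
    [[0,0,0],[-0.55,0,1],0],
    [[0,0,0],[-0.55,0,1],0],
    [[0,0,0],[-0.55,0,1],0],
    [[0,0,0],[-0.55,0,1],0],
  ],
)

```text
time: 13.1
position: [501.8, 118.6, 206.5]
eef_rot: [[0.7, 0.008, 0.714], [-0.714, -0.001, 0.7], [0.006, -1.0, 0.005]]
force: [-0.6, -0.2, 0.1]
width: -0.1
```

```bash
python3 -c "
from h import *
todo([505,117,82],-45.5)"
```

```text
t 13.1 P [501.8 118.6 206.5] yaw -45.6 w -0.1 F [-0.6 -0.2  0.1] q [ 0.23  0.24 -0.06  1.26 -0.    1.03]
shift units total [0.11 4.98 0.02]
turn units total [-0.04 -0.01  0.05] shift in target frame [0.14 4.98 0.05]
```

>>> drive_tool(
  rows=[
    [[0,0,0],[0.1,0.5,0.1],0],
    [[0,0,0],[0,0.8,0],0],
    [[0,0,0],[0,0.8,0],0],
    [[0,0,0],[0,0.8,0],0],
    [[0,0,0],[0,0.8,0],0],
    [[0,0,0],[0,0.7,0],0],
    [[0,0,0],[0,0.4,0],0],
    [[0,0,0],[0,0,0],0],
  ],
)

```text
time: 13.9
position: [506.1, 121.5, 79.9]
eef_rot: [[0.704, 0.007, 0.71], [-0.71, -0.001, 0.704], [0.006, -1.0, 0.004]]
force: [0.5, 0.3, 0.3]
width: -0.1
```

```bash
python3 -c "
from h import *
todo([505,117,82],-45.5)
cv2.imwrite('pics/side8.png',grab_frame('side'))"
```

```text
t 13.9 P [506.1 121.5  79.9] yaw -45.2 w -0.1 F [0.5 0.3 0.3] q [ 0.24  0.33 -0.28  0.96 -0.    1.03]
shift units total [ 0.09 -0.08 -0.16]
turn units total [-0.03  0.04  0.05] shift in target frame [ 0.1  -0.08 -0.16]
```

View pics/side8.png

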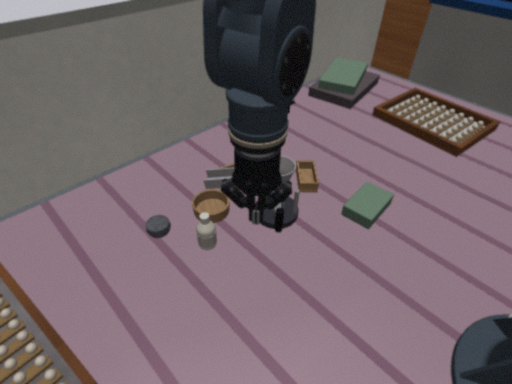

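>>> drive_tool(
  rows=[
    [[0,0,0],[0,0,-0.3],0],
    [[0,0,0],[0,0,-0.3],0],
    [[0,0,0],[0,0,-0.15],0],
    [[0,-0.5,0],[-0.05,0,-0.24],0],
    [[0,-0.5,0],[-0.05,0,-0.24],0],
    [[0,-0.5,0],[-0.05,0,-0.24],0],
    [[0,-0.5,0],[-0.05,0,-0.24],0],
    [[0,0,0],[0,0,0],0],
  ],
)

```text
time: 14.75
position: [473.8, 91.0, 85.1]
eef_rot: [[0.857, 0.015, 0.515], [-0.515, 0.001, 0.857], [0.013, -1.0, 0.009]]
force: [0.1, -0.1, -0.9]
width: -0.1
```

```bash
cat >> h.py <<'E'
def pk():
    o=get_obs();R=o["eef_rot"];P=o["position"];r=P[:2]-S
    y=np.degrees(np.arctan2(R[1,0],R[0,0]))+180;th=np.radians(y);u=np.array([np.cos(th),np.sin(th)]);t=np.array([-u[1],u[0]])
    print("t",round(o["time"],2),"P",P.round(1),"toolang",round(y,1),"along",(r@u).round(1),"side",(r@t).round(1),"F",o["force"].round(1),"ydir",R[:,1].round(3))
    rr=np.hypot(*r);print("implied peg",np.degrees(np.arctan2(r[1],r[0])%6.2832+np.arcsin(23/rr)).round(1))
E
python3 -c "
from h import *
pk()
cv2.imwrite('pics/side9.png',grab_frame('side'))
for n in ('chute_mouth','clamp_peg'):print(n,place_of(n,'side')[:2])"
```

```text
t 14.75 P [473.8  91.   85.1] toolang 149.0 along 97.9 side -22.8 F [ 0.1 -0.1 -0.9] ydir [ 0.015  0.001 -1.   ]
implied peg 149.1
chute_mouth [{'at': [650.1, 126.2, 94.3], 'p': 0.61}]
clamp_peg [{'at': [465.3, 72.3, 108.0], 'p': 0.64}]
```

View pics/side9.png

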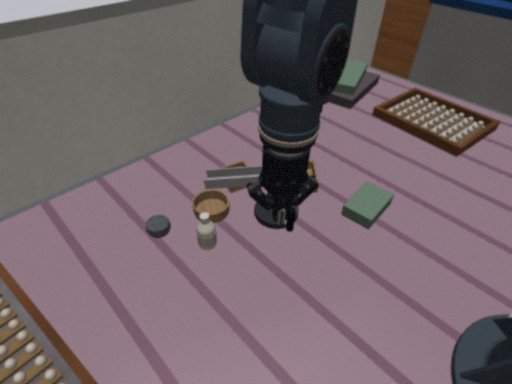

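>>> drive_tool(
  rows=[
    [[-0.07,-0.5,0.1],[-0.05,0.05,-0.24],0],
    [[0,-0.5,0],[-0.05,0.05,-0.24],0],
    [[0,-0.5,0],[-0.05,0.03,-0.24],0],
    [[0,-0.5,0],[-0.05,0,-0.24],0],
    [[0,-0.5,0],[-0.05,0,-0.24],0],
    [[0,-0.5,0],[-0.05,0,-0.24],0],
    [[0,-0.5,0],[-0.05,0,-0.24],0],
    [[0,-0.4,0],[-0.05,0,-0.2],0],
  ],
)

```text
time: 15.7
position: [451.0, 52.1, 82.1]
eef_rot: [[0.998, 0.002, 0.068], [-0.068, 0.002, 0.998], [0.002, -1.0, 0.002]]
force: [-1.0, 0.9, -1.1]
width: 0.1
```

```bash
python3 -c "
from h import *
pk()
cv2.imwrite('pics/side10.png',grab_frame('side'))
for n in ('chute_mouth','clamp_peg'):print(n,place_of(n,'side')[:2])"
```

```text
t 15.7 P [451.   52.1  82.1] toolang 176.1 along 96.8 side -24.6 F [-1.   0.9 -1.1] ydir [ 0.002  0.002 -1.   ]
implied peg 175.2
chute_mouth [{'at': [655.7, 126.6, 94.4], 'p': 0.68}]
clamp_peg [{'at': [449.4, 32.6, 107.3], 'p': 0.54}]
```

View pics/side10.png

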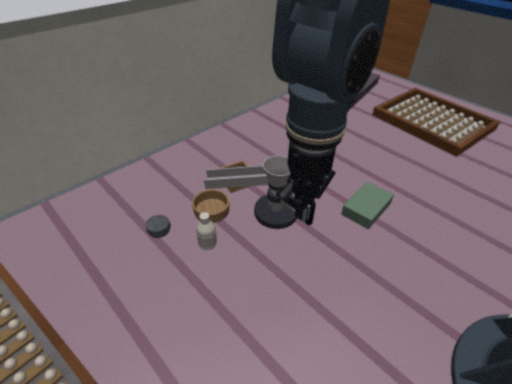

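>>> drive_tool(
  rows=[
    [[0,-0.42,0],[-0.06,0,-0.22],0],
    [[0,-0.42,0],[-0.06,0,-0.22],0],
    [[0,-0.42,0],[-0.06,0,-0.22],0],
    [[0,-0.42,0],[-0.05,0,-0.22],0],
    [[0,-0.25,0],[-0.05,0,-0.12],0],
    [[0,-0.25,0],[-0.03,0,-0.12],0],
    [[0,-0.2,0],[0,0,-0.08],0],
    [[0,0,0],[0,0,0],0],
  ],
)

```text
time: 16.65
position: [446.7, 23.8, 82.3]
eef_rot: [[0.978, 0.003, -0.208], [0.208, 0.004, 0.978], [0.004, -1.0, 0.003]]
force: [0.5, 1.4, 0.3]
width: 0.2
```

```bash
python3 -c "
from h import *
pk()
cv2.imwrite('pics/side11.png',grab_frame('side'))
for n in ('chute_mouth','clamp_peg'):print(n,place_of(n,'side')[:2])"
```

```text
t 16.65 P [446.7  23.8  82.3] toolang 192.0 along 96.5 side -23.4 F [0.5 1.4 0.3] ydir [ 0.003  0.004 -1.   ]
implied peg 191.8
chute_mouth [{'at': [651.4, 125.4, 92.3], 'p': 0.61}]
clamp_peg [{'at': [451.2, 3.7, 109.0], 'p': 0.73}]
```

>>> drive_tool(
  rows=[
    [[0,-0.1,0],[0,0,-0.07],0],
    [[0,-0.1,0],[0,0,-0.07],0],
    [[0,-0.1,0],[0,0,-0.07],0],
    [[0,-0.1,0],[0,0,-0.07],0],
    [[0,0,0],[0,0,-0.07],0],
    [[0,0,0],[0,0,-0.07],0],
    [[0,0,0],[0,0,-0.07],0],
    [[0,0,0],[0,0,-0.07],0],
  ],
)

```text
time: 17.6
position: [447.9, 17.1, 82.3]
eef_rot: [[0.965, -0.001, -0.264], [0.264, 0.021, 0.964], [0.005, -1.0, 0.021]]
force: [-6.5, 18.8, 6.6]
width: -0.1
```

```bash
python3 -c "
from h import *
pk()
print(place_of.__name__)"
```

```text
t 17.6 P [447.9  17.1  82.3] toolang 195.3 along 95.7 side -22.1 F [-6.5 18.8  6.6] ydir [-0.001  0.021 -1.   ]
implied peg 195.8
call
```

At the stop: the force has risen to 20 N at about 195°, as predicted. I'll back off, lift and look.

>>> drive_tool(
  rows=[
    [[0,0,0],[0,0,0.2],0],
    [[-0.15,0,0],[0,0,0.4],0],
    [[0,0,0],[0,0,0.4],0],
    [[0,0,0],[0,-0.8,0],0],
    [[0,0,0],[0,-1,0],0],
    [[0,0,0],[0,-1,0],0],
    [[0,0,0],[0,-1,0],0],
    [[0,0,0],[-0.5,-0.8,0],0],
  ],
)

```text
time: 18.4
position: [427.3, 39.4, 199.4]
eef_rot: [[0.964, -0.0, -0.268], [0.268, 0.005, 0.964], [0.001, -1.0, 0.005]]
force: [0.3, 0.1, -0.9]
width: -0.1
```

```bash
python3 -c "
from h import *
todo([400,-190,205],15)"
```

```text
t 18.4 P [427.3  39.4 199.4] yaw 15.5 w -0.1 F [ 0.3  0.1 -0.9] q [ 0.09  0.08 -0.28  1.22  0.   -0.18]
shift units total [-3.51 -0.27 -8.55]
turn units total [-0.04  0.08  0.01] shift in target frame [-3.43 -0.22 -8.58]
```

>>> drive_tool(
  rows=[
    [[0,0,0],[-0.4,0,-1],0],
    [[0,0,0],[-0.4,0,-1],0],
    [[0,0,0],[-0.4,0,-1],0],
    [[0,0,0],[-0.4,0,-1],0],
    [[0,0,0],[-0.4,0,-1],0],
    [[0,0,0],[-0.4,0,-1],0],
    [[0,0,0],[-0.4,0,-1],0],
    [[0,0,0],[-0.2,0,-0.8],0],
  ],
)

```text
time: 19.2
position: [408.2, -173.2, 202.3]
eef_rot: [[0.961, 0.007, -0.276], [0.276, 0.006, 0.961], [0.009, -1.0, 0.004]]
force: [0.3, 0.2, 0.0]
width: -0.1
```

```bash
python3 -c "
from h import *
for c in ('top','side'):
  f=grab_frame(c);cv2.imwrite(f'pics/{c}12.png',cv2.resize(f[100:290,180:400],None,fx=3,fy=3) if c=='top' else f)
  for n in ('chute_mouth','round_dish_center','stand','clamp_peg','glue'): print(c,n,[(round(d['p'],2),d['at'].round(1) if hasattr(d['at'],'round') else d['at']) for d in place_of(n,c)][:2])"
```

```text
top chute_mouth [(0.59, [656.6, 121.0, 91.1])]
top round_dish_center [(0.73, [648.3, 123.1, 11.3])]
top stand [(0.78, [546.6, 21.4, 0.5]), (0.43, [418.6, -143.5, 0.5])]
top clamp_peg [(0.57, [451.6, -3.8, 111.7])]
top glue [(0.46, [577.5, 185.2, 3.3])]
side chute_mouth [(0.81, [652.5, 126.3, 93.0]), (0.17, [451.2, -4.8, 107.8])]
side round_dish_center [(0.75, [653.1, 124.0, 15.2])]
side stand [(0.78, [546.8, 24.0, -0.3])]
side clamp_peg [(0.77, [450.2, -1.9, 109.2])]
side glue [(0.95, [580.7, 186.7, -0.7])]
```

View pics/top12.png

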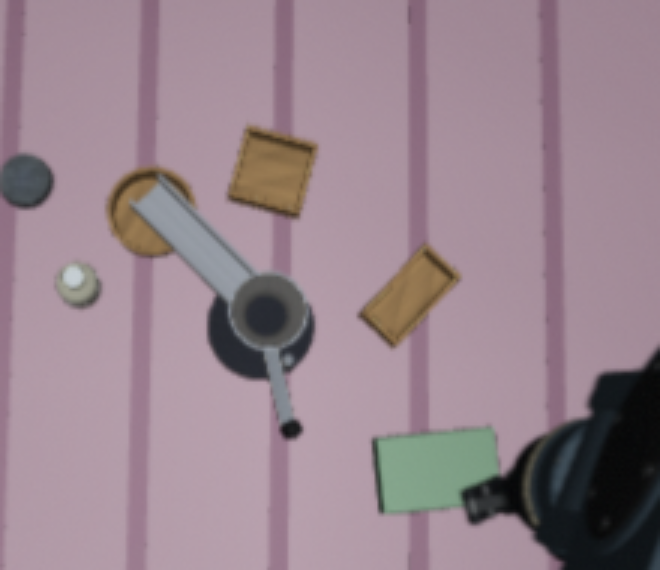

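View pics/side12.png

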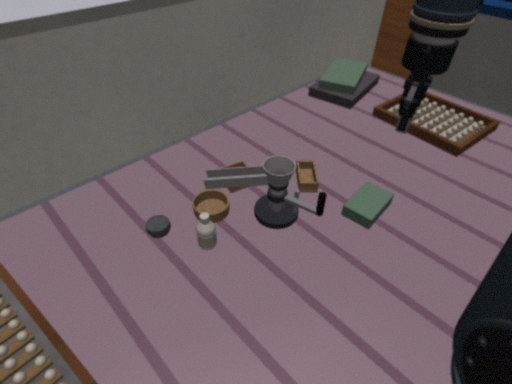

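```bash
python3 -c "
from bench import *
print(sign_off())"
```

```text
the job is handed in; nothing more can be done
None
```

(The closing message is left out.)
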